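# Bleed a refillable spray canister and take its head off for refilling

## Task

Get the refillable spray canister on the bench ready for refilling: it is the clamped one whose brass head has a push-button on top. First press its spray button right down and let it spring back up, to let the pressure off, then unscrew the head and lift it straight up until its dip tube is out of the neck. Nobody knows whether this head has a right-hand or a left-hand thread, so feel which way it loosens; finish while holding the head upright and still in the gripper, just above the open neck with the end of the tube clear of it, and leave everything else on the bench where it is.

Things in the scene. Friction and masses are not known exactly. Their poses are not given: they have to be found in the camera images.
- head_grip (a point): Middle of the gripping band of the spray head, on its axis (z up along the axis). The head is a ribbed round brass cap, 50 mm across and 32 mm tall, 0.13 kg; this point lies 18 mm above its lower rim and 14 mm below its flat top. Screwed home, it is 2 mm below neck_mouth. The canister's shoulder slopes away from 6 mm below the rim.
- head_rim (a point): Centre of the head's lower rim. Coarse thread, home at the start: one way it stops at once and the fingers slip round it; the other way (left or right, changing from case to case, not visible) it turns easily (under 0.1 N m), rising 2.5 mm per rad with 1 mm of play, and lifts off once turned 1.1 to 1.6 rad (75 degrees is best; it stops near 95). Until then a lift is blocked firmly.
- button_top (a point): Centre of the top of the black spray button on the head's axis, 20 mm across, standing 21 mm above the head's flat top with its stem (35 mm above head_grip). It is pressed straight down.
- spray_button (a joint): Travel of the spray button in m: 0 up, 0.005 right down (2.4 N to start it, 5.4 N at the bottom). A spring brings it back up.
- tube_end (a point): Lower end of the thin straight dip tube (5 mm diameter) that hangs under the head on its axis, 71 mm below the head's lower rim, 89 mm below head_grip. It stands inside the canister, whose neck bore is 22 mm wide: lift straight up by about 110 mm or more to get it clear.
- neck_mouth (a point): Centre of the open mouth at the top of the canister's neck (fixed), 130 mm above the bench; z up. The canister is an aluminium can 66 mm across, narrowing above 82 mm, clamped by a steel band to a grey base plate 110 x 270 x 8 mm bolted to the bench.
- spare_top (a point): Top centre of the spare canister's plain black cap, 139 mm above the bench (fixed): a second canister of the same size, clamped 130 mm beside the first, with no push-button. Not to be touched.
- funnel: upside-down plastic funnel, 92 mm across, 95 mm tall, standing near the stand (loose; leave it alone). Origin: under its middle.
- socket: small steel socket, 24 mm across, 34 mm tall, standing on the stand's base plate between the canisters (loose; leave it alone). Origin: under its middle.
- wrench: steel wrench 170 mm long lying in front of the stand (loose; leave it alone). Origin: under its middle.
- screwdriver: screwdriver 200 mm long lying behind the stand (loose; leave it alone). Origin: under its middle.
- oil_can: small steel oil can with a bent spout, 62 mm across, 135 mm tall, on the left of the bench (loose; leave it alone). Origin: under its middle.
- wire_brush: wire brush with a wooden back, 150 mm long, on the right of the bench (loose; leave it alone). Origin: under its middle.
Not all that is in view belongs to the job. Leave any blue look-alike of the part that bears head_grip alone.

How it is judged (in metres and radians):
On the way, in this order (a step that is already met when the one before it is completed fails the run):
1. the spray button is pressed right down while the head is still screwed home (value of joint spray_button above 0.004 m and z of head_grip in the frame of neck_mouth below 0.0005 m), for 0.1 s.
2. the button is let up again, the head still screwed home (value of joint spray_button below 0.001 m and z of head_grip in the frame of neck_mouth below 0.0005 m), for 0.1 s.
3. the head is off its thread, held by the fingers (z of head_grip in the frame of neck_mouth above 0.03 m and contact force between the fingers and head above 0.5 N), for 0.1 s.
At the end, for the whole second after the job is handed in: The fingers hold the head (over 0.5 N), upright within 0.3 rad and still (under 20 mm/s), the end of its dip tube 8 to 120 mm above the neck's mouth and within 50 mm of its axis, the head touching nothing else (z of tube_end in the frame of neck_mouth between 0.008 and 0.12 m and horizontal distance between tube_end and neck_mouth below 0.05 m and angle between head_grip's own z axis and vertical below 0.3 rad and contact force between the fingers and head above 0.5 N and contact force between canister and head below 0.1 N and linear speed of head below 0.02 m/s); the arm keeps its last pose, push and grip.
It fails at once if the head is dropped (height (world z) of head_grip below 0.1 m).
It fails at once if another thing on the bench is moved by more than 20 mm or knocked over (distance of any of funnel, socket, wrench, screwdriver, oil_can, wire_brush from where it was at the start of the episode above 0.02 m or angle between any of funnel, socket, oil_can's own z axis and vertical above 0.5 rad).
It also fails if it takes over 59 s, if anything falls off the work surface, if the arm or the gripper's body presses on something with over 40 N, if the wrist force passes 120 N, or if a joint passes its speed limit or range.

## Robot

A 6-joint arm with a two-finger parallel gripper is mounted at the origin on the work surface. World frame = base frame: x ahead of the robot, y to its left, z up, the work surface at z = 0. Lengths are in mm, angles in rad, forces in N, time in s.
With the tool pointing down it reaches from about 275 to 750 mm from the base axis. Payload 10.2 kg.
Tool frame: the origin (TCP) lies on the front face of the gripper's body, between the roots of the fingers; the fingertips stand 73 mm ahead of it and the grasp point (between the pads) lies ctrl.grip_depth ahead of it (ctrl.grip_depth is the distance from the TCP to the grasp point, in mm); z points along the fingers, y is the direction in which the jaws open and shut (so a half turn about z gives the same grasp; the last joint's range is limited). The gripper opens to 85 mm and grips with 20 to 120 N. Pads are 22 mm wide; open, the fingers measure 114 mm over their backs; the gripper's body (76 mm by 85 mm) begins 54 mm behind the grasp point. The pads swing forward as they close: fully open they stand 13 mm farther back than shut.
Start: joints at [-0.223, 0.313, 1.498, -0, 1.331, -0.223], TCP at [525.006, -0.014, 303.894] pointing down, gripper open.
Joint ranges: [-2.94, 2.94], [-0.97, 2.17], [0.19, 2.56], [-1.23, 4.37], [0.02, 3.11], [-2.88, 2.88]. Speed limits (rad/s): [2.39, 2.39, 3.01, 3.14, 3.14, 3.14].

## Interface

Orientations are given as a unit quaternion [w, x, y, z].
In Python, from rig import readout, capture, ctrl, nets gives the robot as it stands. The module is installed in compiled form; this text tells all that it offers.
- The arm moves only by the tool apply_moves, never from a script. Its argument "targets" is a list of rows, each a list of 4 numbers: the shift along the tool's x, y, z in cm, then the turn about the tool's z in degrees. A call has 1 to 8 rows; each row shifts and turns the commanded pose from where the row before left it, along the tool's axes as they then stand; what a row does not reach is not made up. A row lasts 1/10 s, in which the tool goes at most 50 mm and 8.59 degrees, less where a joint would pass 70% of its speed; a pose out of reach is approached as far as the arm can. A call with a gripper value outside its range is refused whole. "grip" is the finger opening in cm, from 0 to 8.54, set as the call begins (left out, the last holds). The fingers move at their own pace and stop on an object; "force" is the grip in N (left out, the last holds). Time passes only in rows, so rows that do not move let the fingers close. It gives the time, the measured TCP pose, the force and the opening at its end, in the units of the state.
- readout.sense(): the state, without advancing time (a new reading comes with each control period).
- capture(name): name is "scene" or "side" or "wrist"; returns a dict with "img" (400x640x3 uint8, red, green, blue), "fov_y" (degrees; the focal length in pixels is half the picture's height over the tangent of half this angle, whatever the lens; pixels are square), "cx", "cy" (the principal point, pixels), "eye" and "rotation" of the camera in the world. Camera axes: x right, y down, z forward; pixel columns grow to the right and rows downward; lengths in mm; the calibration is good to about 2 mm. A picture is of the moment at which its call begins. There is no depth.
- ctrl.finish_job(): hands the job in, once; it reports no verdict.
Trained networks look in the newest picture that a camera, given by its name, has taken for a name from the list of things; names that differ only in an ending like _2 or _b are one class to them, and where a whole thing is asked for, a point or a joint stands for the part that bears it (a point fixed in the world has none). Each returns a list of dicts, best first, with "score" (0 to 1); they miss things now and then, are a little off and sometimes report something else, mostly with a low value. They report only what shows in the picture. A call takes as long as a camera call. They do not tell look-alikes from the thing itself.
- nets.boxes_of(camera, target): "location" ([column, row] as shares, 0 to 1, of the picture: columns of its width, rows of its height, amid what is visible of it).
The state is a dict: "time_s": time; "joints": joint angles; "dq": joint speeds; "tau": joint torques, N m; "eef_pos": TCP position; "ee_rot": TCP orientation; "force": force on the tool from outside, world axes, zero at the start; "wrist_torque": the same for the moment, N m; "grip_width": opening from 0.0 (shut) to 1.0 (fully open).
Only numpy, scipy, OpenCV 4.12 (cv2) and the standard library are available. Lean on these libraries where they do the work, as an engineer would, in place of code of your own. Each camera call takes 0.05 s, during which the arm holds its last target.

## Working session

There is one attempt and no reset: what is moved stays moved. The work goes in short steps, Python scripts to look and compute and a tool call to move; the robot and the scene stay as the last step left them, time stands still between calls to the robot, and variables do not carry over. Pictures are saved under pics/ and viewed, and the job is handed in when it is done.

Besides the shell and the picture viewer there is one more tool, called as name([rows], argument=value, ...), one row to a line, values as JSON. apply_moves: Moves the arm, as the interface text tells. Its arguments: {"type":"object","properties":{"targets":{"type":"array"},"grip":{"type":"number"},"force":{"type":"number"}},"required":["targets"]}

```bash
mkdir -p pics
cat > h.py <<'E'
import numpy as np, cv2
from rig import readout, capture, ctrl, nets
def cam(n,save=None):
    c=capture(n)
    if save: cv2.imwrite('pics/'+save+'.png',c['img'][:,:,::-1])
    return c
def ray(c,px):
    f=200/np.tan(np.radians(c['fov_y'])/2)
    d=np.array([(px[0]-c['cx'])/f,(px[1]-c['cy'])/f,1.])
    R=np.array(c['rotation']); d=R@d; return np.array(c['eye'],float),d/np.linalg.norm(d)
def proj(c,p):
    f=200/np.tan(np.radians(c['fov_y'])/2)
    q=np.array(c['rotation']).T@(np.array(p,float)-np.array(c['eye']))
    return c['cx']+f*q[0]/q[2],c['cy']+f*q[1]/q[2]
def atz(c,px,z):
    e,d=ray(c,px); return e+d*(z-e[2])/d[2]
def tri(rs):
    A=0;b=0
    for e,d in rs:
        M=np.eye(3)-np.outer(d,d);A=A+M;b=b+M@e
    return np.linalg.solve(A,b)
E
python3 - <<'E'
from h import *
for n in ['scene','side','wrist']:
    c=cam(n,n+'0'); print(n,c['fov_y'],c['cx'],c['cy'],np.round(c['eye']),c['img'].shape)
    for t in ['button_top','head_grip','spare_top','neck_mouth','socket','funnel']:
        print(t,[(round(r['score'],2),round(r['location'][0]*640),round(r['location'][1]*400)) for r in nets.boxes_of(n,t)])
print(readout.sense(), ctrl.grip_depth)
E
```

```text
scene 49.28863188211196 317.91294800630584 193.89840075916115 [1325.  527.  880.] (400, 640, 3)
button_top [(0.38, 237, 188)]
head_grip [(0.93, 238, 195), (0.86, 302, 181), (0.6, 233, 137)]
spare_top [(0.65, 345, 207)]
neck_mouth [(0.89, 301, 205)]
socket [(0.35, 475, 232)]
funnel [(0.78, 352, 254)]
side 47.70313505132566 316.74102113520587 210.3203695109512 [ 396. 1015.  774.] (400, 640, 3)
button_top []
head_grip [(0.86, 321, 205), (0.66, 291, 186)]
spare_top [(0.89, 329, 251)]
neck_mouth [(0.89, 314, 225)]
socket []
funnel [(0.84, 283, 280), (0.33, 316, 225)]
wrist 67.21996036414257 313.5136678398252 194.1176068188644 [525.  82. 373.] (400, 640, 3)
button_top [(0.94, 372, 255)]
head_grip [(0.8, 488, 308), (0.74, 369, 239), (0.44, 229, 156)]
spare_top [(0.89, 324, 94)]
neck_mouth [(0.38, 365, 241)]
socket [(0.59, 338, 157)]
funnel [(0.67, 419, 27)]
{'time_s': 1.05, 'joints': array([-2.23393611e-01,  3.12924787e-01,  1.49768844e+00,  2.24277367e-05,
        1.33097322e+00, -2.23394664e-01]), 'dq': array([ 4.15355801e-04, -4.68247566e-04,  9.46155427e-04,  5.49964093e-04,
        2.46701452e-03, -6.26143179e-05]), 'tau': array([ 1.52142478e-03, -4.12167978e+01, -2.59898007e+01, -1.44797220e-06,
        5.39017110e-04, -1.15776982e-05]), 'eef_pos': array([ 5.25018058e+02, -8.83227647e-03,  3.03885843e+02]), 'ee_rot': array([-3.17669087e-06,  7.07108292e-01,  7.07105270e-01,  1.08724318e-05]), 'force': array([ 0.29307439, -0.94491756,  0.80026501]), 'wrist_torque': array([0.03631566, 0.01614125, 0.04956172]), 'grip_width': 0.9985772841787711} 53.900000000000006
```

View pics/scene0.png

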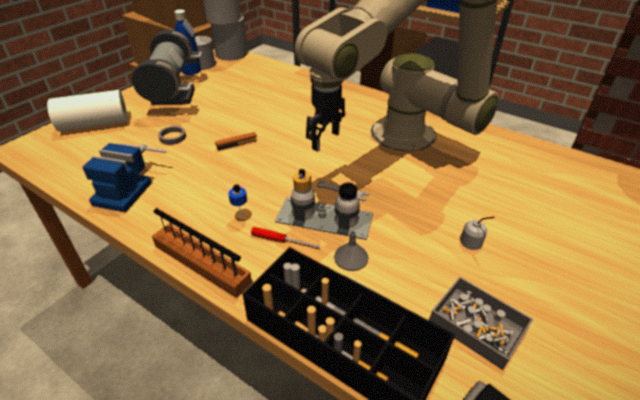

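View pics/side0.png

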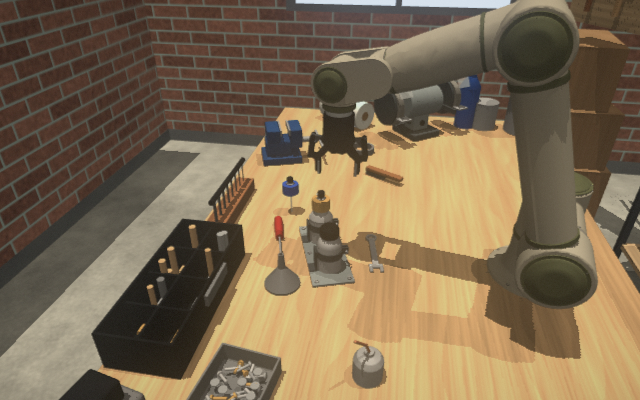

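View pics/wrist0.png

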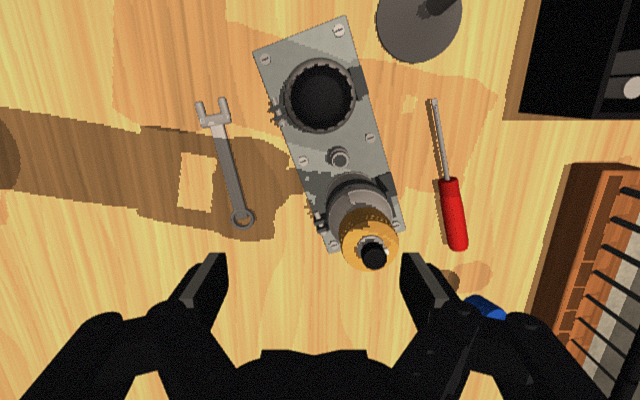

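Candidates: the brass head with its button (wrist 373,255; scene 302,178; side 321,198), the blue look-alike on its own stand (scene 237,190; side 291,186; wrist 488,308), and the spare's plain black cap (wrist 320,95; scene 346,190). I choose the brass one, and check it in a close crop next.

Run:
```python
from h import *
ims=[]
for n,(u,v) in dict(scene=(302,185),side=(321,205),wrist=(370,245)).items():
    c=cam(n); s=40 if n=='wrist' else 25
    ims.append(cv2.resize(c['img'][v-s:v+s,u-s:u+s],(266,266),interpolation=cv2.INTER_CUBIC))
    if n=='wrist':
        w=c; print('btn xy',atz(c,(373.5,256),163))
        g=atz(c,(373.5,256),163)
    for z in (): pass
cv2.imwrite('pics/crop0.png',np.hstack(ims)[:,:,::-1])
for n in ['scene','side','wrist']:
    c=cam(n); print(n,[np.round(proj(c,[g[0],g[1],z])) for z in (163,142,128)])
    print(np.round(atz(c,dict(scene=(301.5,172),side=(321,193.5),wrist=(373.5,256))[n],163),1))
c=w;print('spare',atz(c,(320,96),139)); print('rot',np.round(c['rotation'],2))
```

```text
Traceback (most recent call last):
  File "h.py", line 16, in atz
    e,d=ray(c,px); return e+d*(z-e[2])/d[2]
        ~~~^^^^^^
  File "h.py", line 10, in ray
    R=np.array(c['rotation']); d=R@d; return np.array(c['eye'],float),d/np.linalg.norm(d)
                                 ~^~
ValueError: matmul: Input operand 1 has a mismatch in its core dimension 0, with gufunc signature (n?,k),(k,m?)->(n?,m?) (size 3 is different from 4)
```

```bash
sed -i "s/np.array(c\['rotation'\])/RM(c)/g" h.py
cat >> h.py <<'E'
from scipy.spatial.transform import Rotation as Ro
def RM(c):
    w,x,y,z=c['rotation']; return Ro.from_quat([x,y,z,w]).as_matrix()
E
python3 - <<'E'
from h import *
ims=[]
for n,(u,v) in dict(scene=(302,185),side=(321,205),wrist=(370,245)).items():
    c=cam(n); s=40 if n=='wrist' else 25
    ims.append(cv2.resize(c['img'][v-s:v+s,u-s:u+s],(266,266),interpolation=cv2.INTER_CUBIC))
    if n=='wrist':
        w=c; g=atz(c,(373.5,256),163)
cv2.imwrite('pics/crop0.png',np.hstack(ims)[:,:,::-1])
for n in ['scene','side','wrist']:
    c=cam(n); print(n,[np.round(proj(c,[g[0],g[1],z])) for z in (163,142,128)])
    print(np.round(atz(c,dict(scene=(301.5,172),side=(321,193.5),wrist=(373.5,256))[n],163),1))
c=w;print('spare',atz(c,(320,96),139)); print('rot',np.round(RM(c),2))
E
```

```text
scene [array([302., 170.]), array([303., 176.]), array([303., 180.])]
[579.8 -37.8 163. ]
side [array([321., 192.]), array([321., 198.]), array([321., 203.])]
[570.5 -29.8 163. ]
wrist [array([373., 256.]), array([369., 243.]), array([366., 236.])]
[572.4 -40.  163. ]
spare [529.63602788  80.16624037 139.        ]
rot [[ 1.    0.    0.  ]
 [ 0.   -0.95 -0.32]
 [ 0.    0.32 -0.95]]
```

View pics/crop0.png

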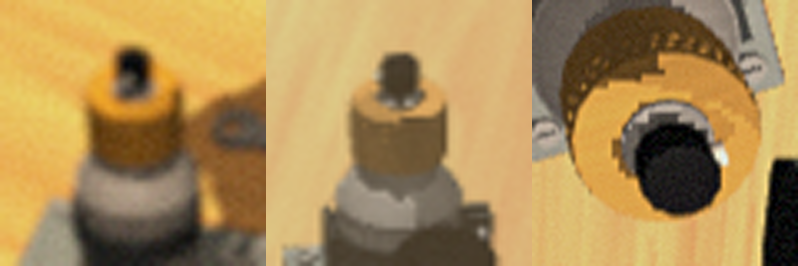

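The crop shows the brass cap with a black button on a stem above it, so this is the right one. The wrist camera puts the button at about (573,-41), 128 mm from the spare against 130 stated. I'll move above it with the gripper shut.

apply_moves([
  [-1.4,1.6,0.4,0],
  [-1.4,1.6,0.5,0],
  [-1.3,1.6,0.5,0],
  [0,0,0,0],
  [0,0,0,0],
  [0,0,0,0],
  [0,0,0,0],
], grip=0, force=40)

```text
time_s: 2.2
eef_pos: [572.7, -40.5, 290.4]
ee_rot: [0.0, 0.707, 0.707, 0.0]
force: [0.1, -0.1, 0.5]
grip_width: -0.006
```

Run:
```python
from h import *
c=cam('wrist','wrist1')
print(nets.boxes_of('wrist','button_top'),nets.boxes_of('wrist','head_grip'))
for p in [(573,-41,163),(573,-41,142)]: print(proj(c,p))
c=cam('side','side1');c=cam('scene','scene1')
s=readout.sense();print(s['eef_pos'],s['force'],s['grip_width'],ctrl.grip_depth)
```

```text
[{'location': [0.4892, 0.5363], 'score': 0.93}, {'location': [0.4945, 0.4078], 'score': 0.66}, {'location': [0.8072, 0.6142], 'score': 0.41}] [{'location': [0.4942, 0.515], 'score': 0.69}, {'location': [0.7908, 0.5623], 'score': 0.6}]
(np.float64(314.0625423409903), np.float64(216.43284479862845))
(np.float64(313.9900635054416), np.float64(205.8881596290014))
[572.90610994 -40.84664606 290.05991885] [ 0.1930332  -0.58875676 -0.45496532] -0.003547873215306833 53.900000000000006
```

View pics/wrist1.png

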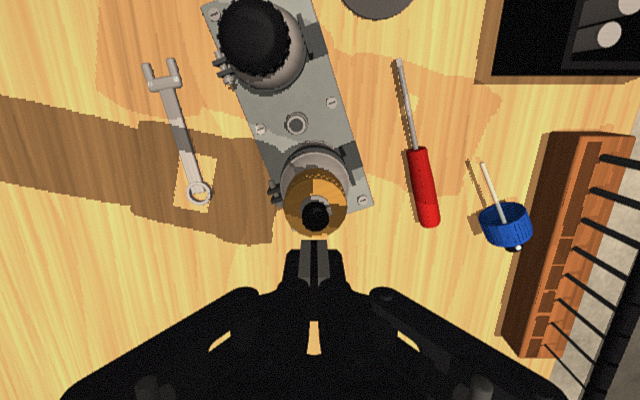

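The wrist view shows the button top at (315.5,215.5) against a predicted (314,216.4), so x needs +1 mm. The shut fingertips point at it. I'll go down to about 8 mm above it.

apply_moves([
  [0,0.1,1.3,0],
  [0,0,1.3,0],
  [0,0,1.2,0],
  [0,0,0.7,0],
  [0,0,0,0],
])

```text
time_s: 2.95
eef_pos: [573.7, -41.0, 243.5]
ee_rot: [-0.001, 0.707, 0.707, -0.001]
force: [0.5, 0.1, -0.2]
grip_width: 0.001
```

apply_moves([
  [0,0,0.2,0],
  [0,0,0.2,0],
  [0,0,0.2,0],
  [0,0,0.2,0],
  [0,0,0,0],
])

```text
time_s: 3.45
eef_pos: [573.9, -41.0, 236.7]
ee_rot: [-0.0, 0.707, 0.707, -0.0]
force: [0.6, -0.6, -0.4]
grip_width: 0.0
```

apply_moves([
  [0,0,0.1,0],
  [0,0,0.1,0],
  [0,0,0.1,0],
  [0,0,0,0],
])

```text
time_s: 3.85
eef_pos: [574.1, -41.1, 234.1]
ee_rot: [0.0, 0.707, 0.707, 0.0]
force: [-0.2, -0.0, 4.2]
grip_width: -0.001
```

apply_moves([
  [0,0,0.1,0],
  [0,0,0.1,0],
  [0,0,0,0],
])

```text
time_s: 4.15
eef_pos: [574.1, -41.0, 232.0]
ee_rot: [0.0, 0.707, 0.707, 0.0]
force: [-1.0, 0.4, 4.6]
grip_width: -0.003
```

apply_moves([
  [0,0,0.1,0],
  [0,0,0.1,0],
  [0,0,0,0],
])

```text
time_s: 4.45
eef_pos: [574.1, -41.0, 230.6]
ee_rot: [0.0, 0.707, 0.707, 0.0]
force: [-2.4, 1.5, 10.3]
grip_width: -0.003
```

apply_moves([
  [0,0,0.05,0],
  [0,0,0,0],
  [0,0,0,0],
  [0,0,0,0],
])

```text
time_s: 4.85
eef_pos: [574.1, -41.0, 230.5]
ee_rot: [0.001, 0.707, 0.707, 0.0]
force: [-3.9, 2.1, 12.2]
grip_width: -0.001
```

Run:
```python
from h import *
ims=[]
for n,(u,v) in dict(side=(321,195),wrist=(316,240)).items():
    c=cam(n); s=40 if n=='wrist' else 30
    ims.append(cv2.resize(c['img'][v-s:v+s,u-s:u+s],(350,350),interpolation=cv2.INTER_CUBIC))
cv2.imwrite('pics/crop2.png',np.hstack(ims)[:,:,::-1])
print(readout.sense()['force'],readout.sense()['eef_pos'])
```

```text
[-3.898714    0.58905531 11.80701075] [574.13710987 -41.01317105 230.53367231]
```

View pics/crop2.png

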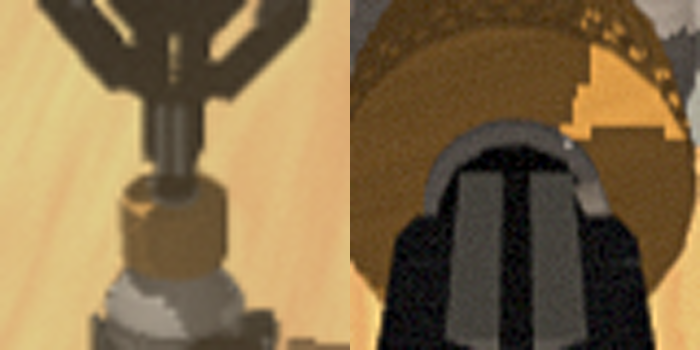

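The side view shows the button right down into the cap, with 12 N felt after the knee. I'll let it up and open the gripper.

apply_moves([
  [0,0,-0.5,0],
  [0,0,-1.5,0],
  [0,0,-1.5,0],
  [0,0,0,0],
  [0,0,0,0],
])

```text
time_s: 5.45
eef_pos: [573.8, -41.0, 263.5]
ee_rot: [-0.0, 0.707, 0.707, -0.0]
force: [0.1, -0.4, -1.2]
grip_width: -0.002
```

apply_moves([
  [0,0,0,0],
  [0,0,0,0],
  [0,0,0,0],
  [0,0,0,0],
  [0,0,0,0],
  [0,0,0,0],
], grip=8.54)

```text
time_s: 6.05
eef_pos: [574.0, -41.0, 264.4]
ee_rot: [-0.0, 0.707, 0.707, 0.0]
force: [-0.1, -0.4, -0.2]
grip_width: 0.992
```

Run:
```python
from h import *
c=cam('wrist','wrist3')
print([(r['score'],r['location'][0]*640,r['location'][1]*400) for r in nets.boxes_of('wrist','button_top')])
for p in [(574,-41,163),(574,-41,142)]: print(proj(c,p))
cv2.imwrite('pics/crop3.png',cv2.resize(c['img'][170:330,200:430],None,fx=3,fy=3)[:,:,::-1])
s=readout.sense();print(s['eef_pos'],s['force'],s['grip_width'])
```

```text
[(0.98, 309.632, 230.92000000000002), (0.42, 168.704, 123.0)]
(np.float64(313.7428714857623), np.float64(231.84670418119893))
(np.float64(313.70887568628433), np.float64(218.57047396422192))
[574.01752584 -41.01287935 264.40369437] [ 0.18711123 -0.16053123 -0.38265049] 0.9999704883831976
```

View pics/crop3.png

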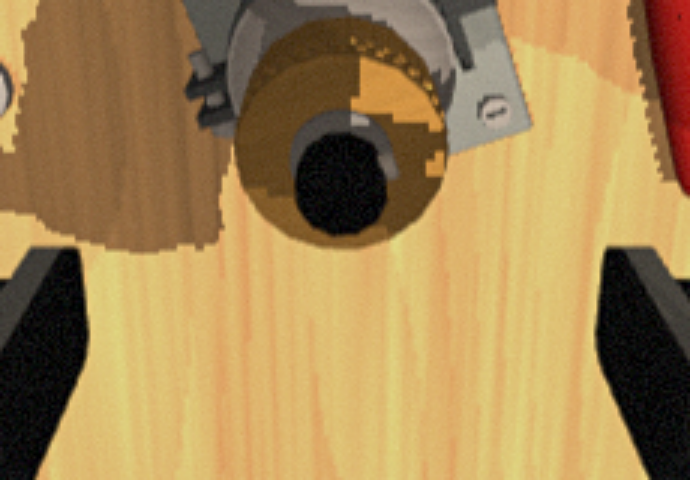

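The button is back up, centred at (313.7,231) as predicted (313.7,231.8), so the gripper is centred. I'll descend to grasp height.

apply_moves([
  [0,0,1.5,0],
  [0,0,2,0],
  [0,0,2,0],
  [0,0,1.5,0],
  [0,0,1.0,0],
  [0,0,0,0],
  [0,0,0,0],
])

```text
time_s: 6.85
eef_pos: [574.3, -41.1, 185.0]
ee_rot: [0.0, 0.707, 0.707, 0.0]
force: [-0.3, -1.5, 0.4]
grip_width: 0.997
```

apply_moves([
  [0,0,0,0],
  [0,0,0,0],
  [0,0,0,0],
  [0,0,0,0],
  [0,0,0,0],
  [0,0,0,0],
], grip=4, force=50)

```text
time_s: 7.45
eef_pos: [574.2, -41.0, 185.3]
ee_rot: [0.0, 0.707, 0.707, 0.0]
force: [-1.5, 0.6, 7.1]
grip_width: 0.571
```

Run:
```python
from h import *
ims=[]
for n,(u,v) in dict(side=(321,195),wrist=(316,240)).items():
    c=cam(n); s=100 if n=='wrist' else 40
    ims.append(cv2.resize(c['img'][v-s:v+s,u-s:u+s],(390,390),interpolation=cv2.INTER_CUBIC))
cv2.imwrite('pics/crop4.png',np.hstack(ims)[:,:,::-1])
s=readout.sense();print(s['eef_pos'],s['force'],s['wrist_torque'],s['grip_width'],ctrl.grip_depth)
```

```text
[574.16177868 -41.00574667 185.30631686] [-2.15190444 -0.196325    4.87211568] [0.02787049 0.35811602 0.00796738] 0.5760123184778387 53.900000000000006
```

View pics/crop4.png

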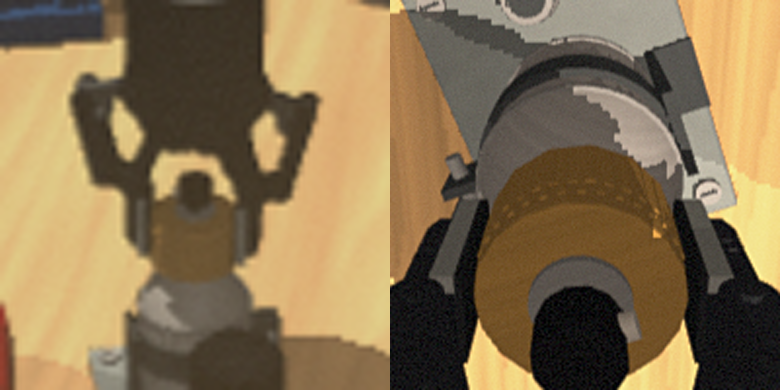

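The head is gripped (opening about 49 mm, pads on the brass band). Now I'll feel one way, tool +z first.

apply_moves([
  [0,0,0,5],
  [0,0,0,5],
  [0,0,0,5],
  [0,0,0,0],
])

```text
time_s: 7.95
eef_pos: [574.6, -41.0, 185.3]
ee_rot: [0.001, 0.793, 0.609, 0.001]
force: [2.2, 0.1, 4.5]
grip_width: 0.571
```

Run:
```python
from h import *
s=readout.sense();print(s['eef_pos'],s['force'],s['wrist_torque'],s['grip_width'],s['tau'][5],s['joints'])
```

```text
[574.6280471  -41.00396156 185.26664302] [2.22989593 0.11034955 4.53816045] [ 0.09588982 -0.48354648  0.96701547] 0.5709156851640325 1.777741089463234 [-2.74450894e-01  5.36506390e-01  1.49179244e+00 -2.11175801e-04
  1.11053878e+00 -1.35866037e-02]
```

Torque is 0.97 N m against me, so that way is the stop. I'll try the other way.

apply_moves([
  [0,0,0,-5],
  [0,0,0,-5],
  [0,0,0,-5],
  [0,0,0,0],
])

```text
time_s: 8.35
eef_pos: [574.4, -40.9, 185.3]
ee_rot: [0.001, 0.706, 0.709, 0.001]
force: [0.2, 0.6, 6.0]
grip_width: 0.571
```

Run:
```python
from h import *
s=readout.sense();print(s['eef_pos'],s['force'],s['wrist_torque'],s['grip_width'],s['tau'][5],s['joints'])
```

```text
[574.36631646 -40.91174484 185.28013963] [0.19780444 0.5648959  6.01857734] [ 0.24994626 -0.04366929 -0.00198078] 0.5709547411630672 -0.7338871993124485 [-2.74670183e-01  5.36315451e-01  1.49206853e+00  6.52916749e-04
  1.11161670e+00 -2.79149350e-01]
```

Torque is about 0, so it loosens in tool −z (counterclockwise from above). I'll continue to about 76°, rising along the thread.

apply_moves([
  [0,0,-0.04,-7.8],
  [0,0,-0.04,-7.8],
  [0,0,-0.04,-7.8],
  [0,0,-0.04,-7.8],
  [0,0,0,0],
])

```text
time_s: 8.85
eef_pos: [573.4, -40.9, 186.6]
ee_rot: [-0.001, 0.488, 0.873, -0.0]
force: [-4.6, -0.0, 8.4]
grip_width: 0.572
```

apply_moves([
  [0,0,-0.04,-7.8],
  [0,0,-0.04,-7.8],
  [0,0,-0.04,-7.8],
  [0,0,-0.04,-7.8],
  [0,0,0,0],
])

```text
time_s: 9.35
eef_pos: [572.5, -41.7, 187.9]
ee_rot: [-0.002, 0.236, 0.972, -0.001]
force: [-11.4, -3.4, 9.2]
grip_width: 0.571
```

Run:
```python
from h import *
s=readout.sense();print(s['eef_pos'],s['force'],s['wrist_torque'],s['grip_width'],s['tau'][5],s['joints'])
```

```text
[572.53976    -41.70954751 187.92590697] [-11.37517089  -3.43224662   9.15324125] [-0.86172693  1.94141694  0.08867381] 0.571164559673488 -1.1192559823393822 [-0.27591371  0.53204344  1.49137145 -0.00277612  1.12268373 -1.36966859]
```

apply_moves([
  [0,0,-0.1,0],
  [0,0,-0.1,0],
  [0,0,-0.1,0],
  [0,0,0,0],
])

```text
time_s: 9.75
eef_pos: [572.5, -41.6, 189.1]
ee_rot: [-0.003, 0.238, 0.971, -0.001]
force: [-5.4, -4.8, -3.0]
grip_width: 0.575
```

Run:
```python
from h import *
s=readout.sense();print(s['eef_pos'],s['force'],s['wrist_torque'],s['grip_width'],s['tau'][5])
```

```text
[572.45287882 -41.62591912 189.07213674] [-5.43471065 -4.80828818 -3.03628635] [-0.83263136  1.06221983 -0.06013898] 0.5750811724958235 -0.04137925570830703
```

apply_moves([
  [0,0,-0.1,0],
  [0,0,-0.1,0],
  [0,0,-0.1,0],
  [0,0,0,0],
  [0,0,0,0],
])

```text
time_s: 10.25
eef_pos: [572.5, -41.6, 192.0]
ee_rot: [-0.003, 0.238, 0.971, -0.001]
force: [-5.9, -4.8, -5.2]
grip_width: 0.575
```

Run:
```python
from h import *
s=readout.sense();print(s['eef_pos'],s['force'],s['wrist_torque'],s['grip_width'],s['tau'][5])
```

```text
[572.47497575 -41.55925431 192.02014853] [-5.93026375 -4.79361276 -5.16507456] [-0.70133641  0.93858745 -0.05810326] 0.5753669134810517 -0.045710220001637936
```

apply_moves([
  [0.03,-0.06,-0.2,0],
  [0.03,-0.06,-0.2,0],
  [0,0,-0.3,0],
  [0,0,-0.3,0],
  [0,0,0,0],
])

```text
time_s: 10.75
eef_pos: [573.6, -41.7, 204.6]
ee_rot: [0.001, 0.238, 0.971, 0.0]
force: [1.1, 0.5, 0.1]
grip_width: 0.573
```

Run:
```python
from h import *
ims=[]
for n,(u,v) in dict(side=(321,195),wrist=(316,240)).items():
    c=cam(n); s=100 if n=='wrist' else 40
    ims.append(cv2.resize(c['img'][v-s:v+s,u-s:u+s],(390,390),interpolation=cv2.INTER_CUBIC))
cv2.imwrite('pics/crop5.png',np.hstack(ims)[:,:,::-1])
s=readout.sense();print(s['eef_pos'],s['force'],s['wrist_torque'],s['grip_width'],ctrl.grip_depth)
```

```text
[573.37467841 -41.7080681  204.14537417] [ 5.86371300e-01  3.29322130e-04 -9.16392024e-01] [ 0.01009836  0.02191678 -0.01905507] 0.5693302211903458 53.900000000000006
```

View pics/crop5.png

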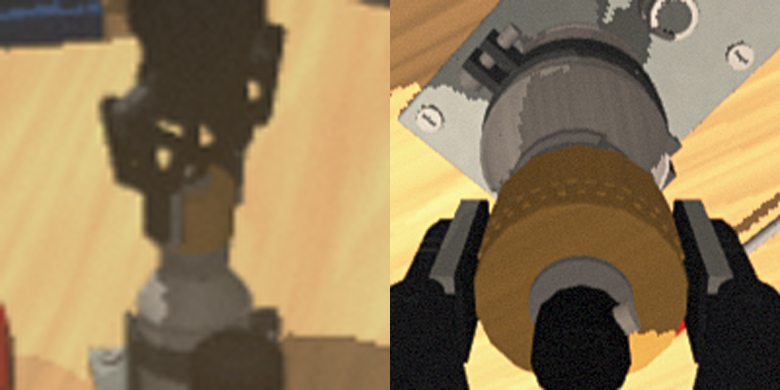

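The neck now shows under the head, the head sits level between the pads, and all forces are near zero. It is free. I'll lift straight up.

apply_moves([
  [0,0,-1,0],
  [0,0,-1.5,0],
  [0,0,-1.5,0],
  [0,0,-2,0],
  [0,0,-2,0],
  [0,0,-1.5,0],
  [0,0,-1.0,0],
  [0,0,0,0],
])

```text
time_s: 11.65
eef_pos: [573.2, -41.8, 310.2]
ee_rot: [0.002, 0.238, 0.971, -0.0]
force: [0.9, 0.5, -1.4]
grip_width: 0.572
```

apply_moves([
  [0,0,0,0],
  [0,0,0,0],
  [0,0,0,0],
  [0,0,0,0],
  [0,0,0,0],
])

```text
time_s: 12.15
eef_pos: [572.9, -41.8, 308.4]
ee_rot: [-0.0, 0.239, 0.971, -0.0]
force: [-0.2, -0.8, -0.9]
grip_width: 0.573
```

Run:
```python
from h import *
ims=[]
for n,(u,v) in dict(scene=(302,165),side=(321,180)).items():
    c=cam(n); s=60
    ims.append(cv2.resize(c['img'][v-s:v+s,u-s:u+s],(390,390),interpolation=cv2.INTER_CUBIC))
    print(n,'mouth',proj(c,(573.5,-41,130)),'tube',[proj(c,(573.5,-41,z)) for z in (160,165,170)], [(r['score'],r['location'][0]*640,r['location'][1]*400) for t in ('tube_end','neck_mouth') for r in nets.boxes_of(n,t)])
cv2.imwrite('pics/crop6.png',np.hstack(ims)[:,:,::-1])
cam('wrist','wrist6')
s=readout.sense();print(s['eef_pos'],s['force'],s['wrist_torque'],s['grip_width'],s['time_s'])
```

```text
scene mouth (np.float64(302.1701464157878), np.float64(179.95168982385204)) tube [(np.float64(301.9268160833367), np.float64(171.30594539237555)), (np.float64(301.88548135463566), np.float64(169.83728549743523)), (np.float64(301.8439189542038), np.float64(168.36053622218975))] [(0.79, 295.104, 143.0), (0.61, 232.192, 244.72), (0.79, 299.904, 202.32000000000002)]
side mouth (np.float64(320.5467130369536), np.float64(201.7614160525342)) tube [(np.float64(320.60466712622167), np.float64(192.32947127668334)), (np.float64(320.6144720781268), np.float64(190.733729439177)), (np.float64(320.62431944786556), np.float64(189.1310841601937))] [(0.64, 321.59999999999997, 162.92), (0.61, 247.616, 213.79999999999998), (0.8, 318.016, 220.2)]
[572.92229618 -41.76946672 308.58770449] [ 1.03670255 -1.19658312 -1.82000283] [-0.03285394  0.01915527  0.07397545] 0.5707991422772328 12.5
```

View pics/crop6.png

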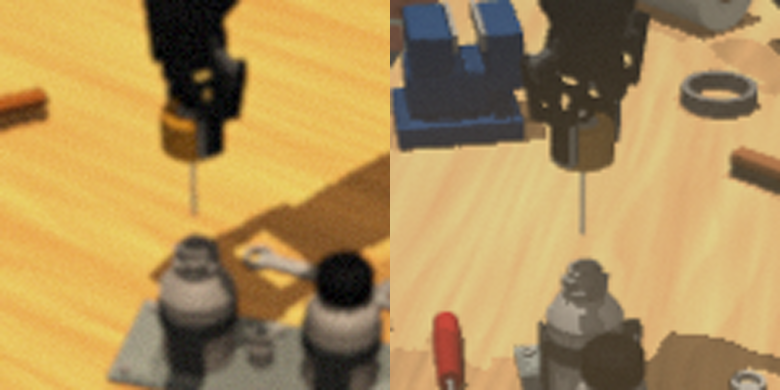

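View pics/wrist6.png

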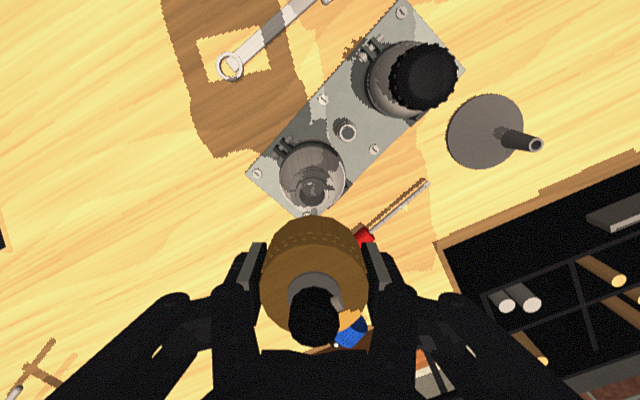

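The tube end is at scene (301,171) and side (320,192), so z ≈ 161 mm. That is about 31 mm above the mouth and on its axis, with the head level and held. Everything else looks in place, so I'm handing in.

```bash
python3 -c "
from rig import ctrl; print(ctrl.finish_job())"
```

```text
the job is handed in; nothing more can be done
None
```

The canister is ready for refilling: I let the pressure off, unscrewed the head, and handed the job in with the head held still above the open neck. The job took about 12.5 s of the 59 s allowed; no verdict is reported at hand-in.

- **Pressing the button:** I pushed it with the shut fingertips until the force rose past its end stop to about 12 N. It was seen back up before I gripped the head.
- **Finding the thread:** Clockwise from above stopped at 0.97 N m. Counterclockwise turned freely with almost no torque. I then turned it about 77° by the gripper; the head itself may have turned a few degrees less because of slip and wind-up during the test.
- **Lifting off:** A sideways force of about 11 N showed up while unscrewing, from a grip slightly off-centre. It vanished once the head was off the thread.
- **Last checks:** The tube end was about 31 mm above the neck and on its axis in both the scene and side views. The head was level and held at a grip opening of about 49 mm. The force on the gripper was about the head's own weight. The other things in view looked unmoved by eye, though I did not measure this.

The tube-end network's results in the scene and side views were about 30 pixels off what the pictures showed, so I measured the tube end from the pictures myself.

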